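Shelve the red sanding block between its neighbours

ROBOT

A 7-joint arm with a two-finger parallel gripper is mounted at the origin on the work surface. World frame = base frame: x ahead of the robot, y to its left, z up, the work surface at z = 0. Lengths are in m, angles in rad, forces in N, time in s.
With the tool pointing down it reaches from about 0.35 to 0.9 m from the base axis. Payload 8.1 kg.
Tool frame: the origin (TCP) lies at the very end of the fingers, on their centre line; the grasp point (between the pads) lies arm.hold_point_z behind it (arm.hold_point_z is the distance from the TCP to the grasp point, in m); z points along the fingers, y is the line along which they close (so a half turn about z gives the same grasp; the last joint's range is limited). The gripper opens to 92 mm and grips with 3 to 60 N. Pads are 19 mm wide; open, the fingers measure 130 mm over their backs; the gripper's body (75 mm by 190 mm) begins 47 mm behind the grasp point.
Start: joints at [1.053, 0.434, 0.025, 1.573, -0.012, 1.134, -0.075], TCP at [0.252, -0.572, 0.227] pointing down, gripper open.
Joint ranges: [-2.62, 2.62], [-0.44, 2.09], [-1.27, 1.32], [0.08, 2.57], [-1.32, 4.46], [0.12, 2], [-2.74, 2.74]. Speed limits (rad/s): [2.22, 2.22, 3.01, 3.01, 3.14, 3.14, 3.14].

INTERFACE

Orientations are given as a rotation vector (axis times angle).
In Python, from cell import arm, vision, job, cut_out gives the robot as it stands. The module is installed in compiled form; this text tells all that it offers.
- The arm moves only by the tool play_rows, never from a script. Its argument "increments" is text: rows parted by semicolons, each of 5 numbers parted by spaces: the shift along the tool's x, y, z in cm, then the turn about the tool's z in degrees, then the opening, from -1 (shut) to 1 (fully open), so that 0 is half open. A call has 1 to 5 rows; each row shifts and turns the commanded pose from where the row before left it, along the tool's axes as they then stand; what a row does not reach is not made up. A row lasts 1/12 s, in which the tool goes at most 41.7 mm and 7.16 degrees, less where a joint would pass 70% of its speed; a pose out of reach is approached as far as the arm can. A call is refused whole if a number of a shift passes 4.17 or a number of a turn 7.16, either way. A call with a gripper value outside its range is refused whole. The fingers move at their own pace and stop on an object; "grip_force" is the grip in N (left out, the last holds). Time passes only in rows, so rows that do not move let the fingers close. It gives the time, the measured TCP pose, the force, the opening and the grip force at its end, in the units of the state.
- arm.observe(): the state, without advancing time (a new reading comes with each control period).
- vision.get_image(name): name is "scene" or "side" or "wrist"; returns a dict with "frame" (480x640x3 uint8, red, green, blue), "z_map" (480x640 float32, m along the optical axis (not along the pixel's ray), 0 where there is no reading), "mtx" (3x3 intrinsics, pixels), "cam_to_world" (4x4, takes a point from camera to world coordinates). Camera axes: x right, y up, looking along -z (the intrinsics and any distortion apply to the point x, -y, -z); pixel columns grow to the right and rows downward; lengths in m; the calibration is good to about 2 mm. A picture is of the moment at which its call begins.
- job.sign_off(): hands the job in; it is judged then, once.
Trained networks look in a picture, given as the dict that the camera call returned (one of the last four; its "shot" number tells which), for a name from the list of things; names that differ only in an ending like _2 or _b are one class to them, and where a whole thing is asked for, a point or a joint stands for the part that bears it (a point fixed in the world has none). Each returns a list of dicts, best first, with "confidence" (0 to 1); they miss things now and then, are a little off and sometimes report something else, mostly with a low value. They report only what shows in the picture. A call takes as long as a camera call.
- cut_out(query, picture): "mask" (480x640 bool, what is visible of it) and "point" ([row, column] in pixels, amid what is visible of it).
The state is a dict: "clock": time; "joints": joint angles; "dq": joint speeds; "joint_efforts": joint torques, N m; "position": TCP position; "ee_rot": TCP orientation; "force": force on the tool from outside, world axes, zero at the start; "ft_torque": the same for the moment, N m; "width": opening from 0.0 (shut) to 1.0 (fully open); "gripper_force": force on a finger pad.
Only numpy, scipy, OpenCV 4.12 (cv2) and the standard library are available. Lean on these libraries where they do the work, as an engineer would, in place of code of your own. Each camera call takes 0.05 s, during which the arm holds its last target. There are 200 camera calls.

TASK

Put the red rubber sanding block away in the grey rack: stand it upright between the white-topped and the blue-topped pads, midway along them and lined up with them, pushing it down so that it spreads them apart until it is fully home on the rack's floor. Then let go of it.

Things in the scene. Friction and masses are not known exactly. Their poses are not given: they have to be found in the camera images.
- red_mid (a point): Centre (half-way up) of the red rubber sanding block, the only red block, about 220 g, standing on end on the bench (z = 0). 65 mm along its x, 30 mm along its y, 115 mm tall along its z (up). Its lowest 14 mm taper evenly in y from 30 mm to a flat foot 16 mm thick. A cork block (100 mm tall) and a black one (90 mm) stand near and are not wanted.
- rack: Fixed grey rack, open above, 136 mm along its x, 186 mm along y; origin at the centre of its underside on the bench, z up. Floor 8 mm up; end walls (y = +-90) 36 mm high, side walls (x = +-65) 24 mm. Guide rods along y at x = +-54 mm, 18 mm up, carry three pads: white-topped (greatest y), blue, yellow. Pads slide along y against 1.2 N friction and cannot tip. Red block home: its centre 65.5 mm up.
- white_top (a point): Middle of the crest of the white-topped pad, on its centre plane, 60 mm above the bench; axes as the rack's. Pads are 118 mm along x, 20 mm thick along y, tops rounded to 10 mm radius. It can slide about 50 mm towards +y and stays where left. The clear gap to the blue-topped pad is 8 to 18 mm at the start.
- blue_top (a point): Middle of the crest of the blue-topped pad (same size as the white-topped), on its centre plane, 60 mm above the bench; axes as the rack's. It can slide about 14 mm towards the rack's -y. The red block belongs between this and the white-topped pad, not on the yellow-topped pad's side.

How it is judged:
On the way, in this order (a step that is already met when the one before it is completed fails the run):
1. the red block is lifted well off the bench (height (world z) of red_mid above 0.1 m), for 0.1 s.
2. the red block, with the fingers on it, is pushed down between the white-topped and blue-topped pads to within about 15 mm of home (height (world z) of red_mid below 0.0805 m and contact force between the fingers and red above 0.3 N and y of red_mid in the frame of white_top between -0.05 and -0.015 m and y of red_mid in the frame of blue_top between 0.015 and 0.05 m), for 0.1 s.
At the end, for the whole second after the job is handed in: The red block stands between the white- and blue-topped pads (its centre 15 to 50 mm from each one's centre plane), within 8 mm of the rack's floor and 20 mm of the rack's centre along x, upright within 10 degrees, lined up with the rack's x within 11 degrees, released and at rest (height (world z) of red_mid between 0.058 and 0.0735 m and x of red_mid in the frame of rack between -0.02 and 0.02 m and y of red_mid in the frame of white_top between -0.05 and -0.015 m and y of red_mid in the frame of blue_top between 0.015 and 0.05 m and angle between red_mid's own z axis and vertical below 0.18 rad and angle between the x axis of red_mid and the x axis of rack, either way round below 0.2 rad and linear speed of red below 0.02 m/s); the robot touches nothing.
It also fails if it takes over 35 s, if anything falls off the work surface, if the arm or the gripper's body presses on something with over 40 N, if the wrist force passes 120 N, or if a joint passes its speed limit or range.

## Working session

There is one attempt and no reset: what is moved stays moved. The work goes in short steps, Python scripts to look and compute and a tool call to move; the robot and the scene stay as the last step left them, time stands still between calls to the robot, and variables do not carry over. Pictures are saved under pics/ and viewed, at most 10 in all, crops included, and the job is handed in when it is done.

Besides the shell and the picture viewer there is one more tool, called after "Request:" as name(argument=value, ...) on one line, values as JSON. play_rows: Moves the arm, as the interface text tells. Its arguments: {"type":"object","properties":{"increments":{"type":"string"},"grip_force":{"type":"number"}},"required":["increments"]}

```bash
mkdir -p pics
cat > h.py <<'E'
import numpy as np, cv2
from cell import arm, vision, job, cut_out
def pts(im, mask=None):
    z=im["z_map"]; K=im["mtx"]; T=im["cam_to_world"]
    m=(z>0) if mask is None else (z>0)&mask
    r,c=np.nonzero(m); d=z[r,c]
    x=(c-K[0,2])/K[0,0]*d; y=(r-K[1,2])/K[1,1]*d
    P=np.c_[x,-y,-d,np.ones(len(d))]@T.T
    return P[:,:3]
def save(im,n): cv2.imwrite(f"pics/{n}.png",im["frame"][:,:,::-1])
E
python3 - <<'E'
from h import *
s=arm.observe(); print({k:np.round(v,3) for k,v in s.items()}, arm.hold_point_z)
ims=[]
for n in("scene","side"):
    im=vision.get_image(n); ims.append(im["frame"]); print(n,im["cam_to_world"][:3,3].round(2))
    for q in("red_mid","rack","white_top","blue_top"):
        for o in cut_out(q,im)[:2]:
            P=pts(im,o["mask"]); print(q,round(o["confidence"],2),np.round(o["point"]),o["mask"].sum(),np.percentile(P,[2,50,98],axis=0).round(3).tolist() if len(P) else None)
    save(im,n)
E
```

```text
{'clock': np.float64(0.0), 'joints': array([ 1.053,  0.435,  0.025,  1.574, -0.012,  1.134, -0.075]), 'dq': array([ 0.002, -0.   ,  0.001,  0.   ,  0.   ,  0.   ,  0.001]), 'joint_efforts': array([-2.0000e-03, -6.6787e+01,  9.8400e-01, -3.1447e+01, -6.0000e-02,
        4.3000e-02,  0.0000e+00]), 'position': array([ 0.252, -0.572,  0.226]), 'ee_rot': array([-3.073e+00, -6.470e-01,  1.000e-03]), 'force': array([-0.917,  1.145,  0.638]), 'ft_torque': array([-0.016,  0.044, -0.029]), 'gripper_force': np.float64(0.0), 'width': np.float64(1.002)} 0.0188
scene [ 0.88 -0.41  0.91]
red_mid 0.7 [284. 313.] 1552 [[0.602, -0.13, 0.016], [0.635, -0.113, 0.099], [0.663, -0.085, 0.118]]
rack 0.62 [151. 377.] 5125 [[0.446, 0.153, 0.004], [0.519, 0.223, 0.032], [0.581, 0.341, 0.062]]
white_top 0.7 [140. 384.] 723 [[0.451, 0.243, 0.012], [0.516, 0.252, 0.055], [0.569, 0.301, 0.063]]
blue_top 0.92 [148. 370.] 873 [[0.452, 0.211, 0.024], [0.513, 0.219, 0.052], [0.566, 0.233, 0.062]]
side [0.1  0.73 0.59]
red_mid 0.77 [213. 309.] 2047 [[0.593, -0.122, 0.005], [0.621, -0.096, 0.068], [0.651, -0.082, 0.115]]
red_mid 0.42 [342. 263.] 1630 [[0.446, 0.197, 0.02], [0.49, 0.231, 0.053], [0.563, 0.247, 0.061]]
rack 0.86 [365. 245.] 11840 [[0.435, 0.167, 0.004], [0.494, 0.265, 0.026], [0.576, 0.344, 0.06]]
white_top 0.8 [358. 246.] 2462 [[0.45, 0.251, 0.011], [0.502, 0.264, 0.043], [0.565, 0.271, 0.06]]
blue_top 0.6 [340. 262.] 1449 [[0.446, 0.219, 0.023], [0.491, 0.231, 0.054], [0.562, 0.24, 0.061]]
```

View pics/scene.png

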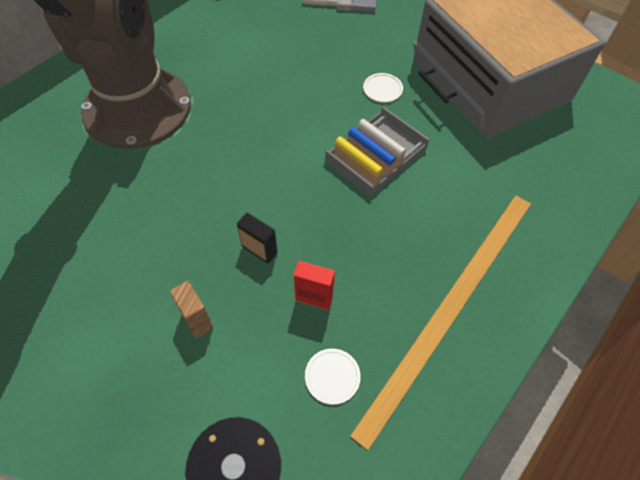

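View pics/side.png

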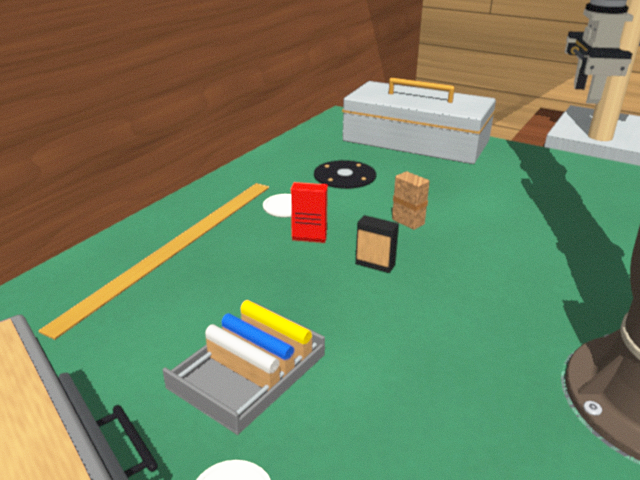

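```bash
cat > m.py <<'E'
from h import *
from scipy.spatial.transform import Rotation as R
S=vision.get_image("scene"); D=vision.get_image("side")
def rect(P):
    (cx,cy),(w,h),a=cv2.minAreaRect((P[:,:2]*1000).astype(np.float32)); return round(cx,1),round(cy,1),round(w,1),round(h,1),round(a,1)
def best(q,im):
    o=cut_out(q,im); return o[0]["mask"]
for n,im in(("S",S),("D",D)):
    P=pts(im,best("red_mid",im)); T=P[(P[:,2]>.112)&(P[:,2]<.119)]; print(n,"redtop",len(T),rect(T),T.mean(0).round(4))
    # end/side walls of the rack and pads
    for q in("white_top","blue_top"):
        P=pts(im,best(q,im)); T=P[(P[:,2]>.057)&(P[:,2]<.065)]
        print(n,q,len(T),rect(T),T.mean(0).round(4), "edge line", np.polyfit(T[:,0],T[:,1],1).round(3))
s=arm.observe(); r=R.from_rotvec(s["ee_rot"]).as_matrix(); print(r.round(3))
E
python3 m.py
```

```text
S redtop 618 (629.5, -105.4, 64.5, 31.5, 24.1) [ 0.6302 -0.1061  0.1153]
S white_top 317 (509.6, 248.0, 34.9, 119.6, 84.9) [0.5126 0.2554 0.0598] edge line [-0.093  0.303]
S blue_top 303 (506.5, 212.9, 40.9, 118.9, 84.2) [0.5093 0.2233 0.0598] edge line [-0.108  0.278]
D redtop 277 (626.1, -105.9, 64.2, 35.2, 20.7) [ 0.6258 -0.1049  0.1144]
D white_top 547 (508.9, 257.3, 16.2, 118.8, 84.9) [0.5066 0.258  0.0589] edge line [-0.087  0.302]
D blue_top 500 (507.0, 235.3, 33.5, 118.9, 84.8) [0.503  0.2265 0.0589] edge line [-0.097  0.275]
[[ 0.915  0.403  0.   ]
 [ 0.403 -0.915 -0.   ]
 [-0.     0.    -1.   ]]
```

The scene picture shows red at (313,284), black at (257,238), cork at (190,310), and the rack at (377,151) with white, blue and yellow pads. The side view agrees, with red at (309,213) and pads at (245,350), (260,335) and (275,320). Its second, 0.42-confidence "red" is really the blue pad. Heights and sizes match the task text: red top 0.115 m and 64.5 x 31.5 mm, pads 0.060 m and 119 mm long.

Next I'll check the neighbours and the path.

Run:
```python
from h import *
D=vision.get_image("side");S=vision.get_image("scene")
P=np.r_[pts(D),pts(S)]
a=np.array([.252,-.572]);
def path(a,b,name):
    u=(b-a)/np.linalg.norm(b-a); L=np.linalg.norm(b-a)
    q=P[:,:2]-a; t=q@u; w=q@np.array([-u[1],u[0]])
    m=(abs(w)<.12)&(t>.15)&(t<L+.05)&(P[:,2]<.5)
    print(name,[(round(k*.05,2),round(float(np.percentile(P[m&(t>=k*.05)&(t<k*.05+.05),2],99.5)),3)) for k in range(3,int(L/.05)+1) if (m&(t>=k*.05)&(t<k*.05+.05)).sum()>20])
path(a,np.array([.629,-.106]),"to red"); path(np.array([.629,-.106]),np.array([.507,.242]),"to rack")
# things near red, in the red frame (yaw 23 deg)
c,s=np.cos(np.radians(23)),np.sin(np.radians(23)); q=(P[:,:2]-[.628,-.105])@np.array([[c,-s],[s,c]])
m=(P[:,2]>.06)&(P[:,2]<.13)&(abs(q[:,0])<.13)&(abs(q[:,1])<.13)
m2=m&((abs(q[:,0])>.045)|(abs(q[:,1])>.03)); print(m2.sum(), np.c_[q[m2],P[m2,2]].min(0).round(3) if m2.any() else "", np.c_[q[m2],P[m2,2]].max(0).round(3) if m2.any() else "")
d=np.array([.628-.252,-.105+.572]); s=arm.observe(); 
X=np.array([.915,.403]);Y=np.array([.403,-.915]); print("cm tool",(d@X*100).round(1),(d@Y*100).round(1))
```

```text
to red [(0.15, 0.004), (0.2, 0.005), (0.25, 0.005), (0.3, 0.005), (0.35, 0.103), (0.4, 0.101), (0.45, 0.005), (0.5, 0.092), (0.55, 0.117)]
to rack [(0.15, 0.005), (0.2, 0.005), (0.25, 0.061), (0.3, 0.062), (0.35, 0.062)]
831 [-0.13   0.043  0.06 ] [-0.096  0.087  0.095]
cm tool 53.2 -27.6
```

Request:
play_rows(increments="2.6 -1.3 0 0 0.5;2.6 -1.3 0 0 0.5;2.6 -1.3 0 0 0.5;2.6 -1.3 0 0 0.5;2.6 -1.3 0 0 0.5")

```text
clock: 1.42
position: [0.3453, -0.4591, 0.2269]
ee_rot: [3.074, 0.646, 0.0]
force: [0.9, 0.5, 0.1]
width: 0.759
gripper_force: 0.0
```

Request:
play_rows(increments="2.6 -1.3 0 0 0.5;2.6 -1.3 0 0 0.5;2.6 -1.3 0 0 0.5;2.6 -1.3 0 0 0.5;2.6 -1.3 0 0 0.5")

```text
clock: 1.83
position: [0.4382, -0.3472, 0.2269]
ee_rot: [3.074, 0.646, 0.0]
force: [0.4, -0.2, -0.1]
width: 0.751
gripper_force: 0.0
```

Request:
play_rows(increments="2.6 -1.4 0 0 0.5;2.6 -1.4 0 0 0.5;2.6 -1.4 0 0 0.5;2.6 -1.4 0 0 0.5;2.6 -1.4 0 0 0.5")

```text
clock: 2.25
position: [0.529, -0.2306, 0.2269]
ee_rot: [3.074, 0.647, 0.0]
force: [0.8, -0.7, 0.4]
width: 0.746
gripper_force: 0.0
```

Request:
play_rows(increments="2.6 -1.4 0 0 0.5;2.6 -1.4 0 0 0.5;2.6 -1.4 0 0 0.5;2.6 -1.4 0 0 0.5;2.6 -1.4 0 0 0.5")

```text
clock: 2.67
position: [0.6198, -0.1142, 0.2268]
ee_rot: [3.074, 0.647, 0.0]
force: [1.0, -0.1, 0.0]
width: 0.746
gripper_force: 0.0
```

Request:
play_rows(increments="1.0 -0.5 0 0 0.5;0 0 0 0 0.5;0 0 0 0 0.5")

```text
clock: 2.92
position: [0.626, -0.1069, 0.2264]
ee_rot: [3.074, 0.648, -0.001]
force: [-0.5, -1.1, -0.8]
width: 0.747
gripper_force: 0.0
```

```bash
cat > w.py <<'E'
from h import *
from scipy.spatial.transform import Rotation as R
s=arm.observe(); r=R.from_rotvec(s["ee_rot"]).as_matrix(); p=s["position"]
print("clk",s["clock"].round(2),"tcp",p.round(4),"yaw",np.degrees(np.arctan2(r[1,0],r[0,0])).round(2),"f",s["force"].round(1),"w",s["width"].round(3))
E
cat > w1.py <<'E'
from w import *
im=vision.get_image("wrist"); save(im,"wrist1")
for o in cut_out("red_mid",im)[:2]:
    P=pts(im,o["mask"]); T=P[(P[:,2]>.108)&(P[:,2]<.122)]
    print(o["confidence"],o["point"],len(P),len(T))
    if len(T)>20:
        (cx,cy),wh,a=cv2.minAreaRect((T[:,:2]*1000).astype(np.float32)); print(cx,cy,wh,a,T[:,2].mean())
        d=np.array([cx/1000,cy/1000,p[2]])-p; print("tool cm",(r.T@d*100).round(2))
E
python3 w1.py
```

```text
Traceback (most recent call last):
  File "w1.py", line 1, in <module>
    from w import *
  File "w.py", line 4, in <module>
    print("clk",s["clock"].round(2),"tcp",p.round(4),"yaw",np.degrees(np.arctan2(r[1,0],r[0,0])).round(2),"f",s["force"].round(1),"w",s["width"].round(3))
                ^^^^^^^^^^^^^^^^
AttributeError: 'float' object has no attribute 'round'
```

```bash
sed -i 's/s\["clock"\].round(2)/s["clock"]/; s/s\["width"\].round(3)/s["width"]/' w.py; python3 w1.py
```

```text
clk 2.9167 tcp [ 0.626  -0.1069  0.2264] yaw 23.81 f [-0.5 -1.1 -0.8] w 0.7472325234901985
0.75 [220.5, 315.8] 3518 3101
629.0204467773438 -105.21443176269531 (64.66650390625, 29.482173919677734) 23.128477096557617 0.11478570009530929
tool cm [ 0.34 -0.03 -0.  ]
```

View pics/wrist1.png

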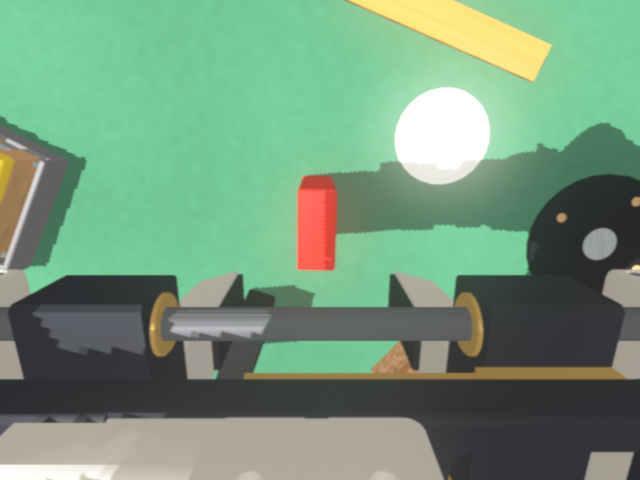

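The wrist view shows the red top centred at (317,225), squarely between the fingers, measuring 64.7 x 29.5 mm at z 0.115. I'm descending with a small x correction.

Request:
play_rows(increments="0.3 0 3 0.7 0.5;0 0 3 0 0.5;0 0 3 0 0.5;0 0 3 0 0.5;0 0 1.5 0 0.5")

```text
clock: 3.43
position: [0.6261, -0.1077, 0.0884]
ee_rot: [-3.079, -0.624, 0.007]
force: [-1.8, 0.4, 0.2]
width: 0.752
gripper_force: 0.0
```

Request:
play_rows(increments="0 0 1.7 0 0.5;0 0 0 0 0.5;0 0 0 0 -1;0 0 0 0 -1;0 0 0 0 -1", grip_force=45)

```text
clock: 3.85
position: [0.6297, -0.1063, 0.0764]
ee_rot: [3.077, 0.626, 0.004]
force: [0.1, 0.4, -1.0]
width: 0.585
gripper_force: 0.0
```

Request:
play_rows(increments="0 0 0 0 -1;0 0 0 0 -1;0 0 0 0 -1;0 0 0 0 -1;0 0 0 0 -1")

```text
clock: 4.27
position: [0.6292, -0.1056, 0.0752]
ee_rot: [3.078, 0.628, 0.001]
force: [-1.1, -0.4, 5.0]
width: 0.321
gripper_force: 45.0
```

Request:
play_rows(increments="0 0 -1 0 -1;0 0 -2.5 0 -1;0 0 -3 0 -1;0 0 -3 0 -1;0 0 -2.5 0 -1")

```text
clock: 4.68
position: [0.6289, -0.1054, 0.1972]
ee_rot: [3.078, 0.628, 0.001]
force: [1.1, -0.0, -1.2]
width: 0.326
gripper_force: 45.0
```

Request:
play_rows(increments="0 0 0 5.8 -1;0 0 0 5.8 -1;0 0 0 5.8 -1;0 0 0 5.8 -1;0 0 0 5.2 -1")

```text
clock: 5.1
position: [0.6285, -0.1054, 0.1951]
ee_rot: [-3.138, 0.154, 0.001]
force: [-0.0, 0.8, -2.4]
width: 0.326
gripper_force: 45.0
```

```bash
cat > g.py <<'E'
from w import *
import sys
tgt=np.array([.507,.242,p[2]]); print("tool cm",(r.T@(tgt-p)*100).round(2))
E
python3 g.py
```

```text
clk 5.1 tcp [ 0.6285 -0.1054  0.1951] yaw -5.63 f [-0.   0.8 -2.4] w 0.32624737006653615
tool cm [-1.550e+01 -3.338e+01  1.000e-02]
```

Next I'll go near the rack, stopping short in y so the cameras can see the pads clearly.

Request:
play_rows(increments="-1.5 -2.5 0 0 -1;-1.5 -2.5 0 0 -1;-1.5 -2.5 0 0 -1;-1.5 -2.5 0 0 -1;-1.5 -2.5 0 0 -1")

```text
clock: 5.52
position: [0.5648, 0.0271, 0.1951]
ee_rot: [-3.138, 0.146, 0.0]
force: [0.3, 1.3, -1.3]
width: 0.324
gripper_force: 45.0
```

Request:
play_rows(increments="-1.6 -2.5 0 0 -1;-1.6 -2.5 0 0 -1;-1.6 -2.5 0 0 -1;-1.6 -2.5 0 0 -1;-1.6 -2 0 0 -1")

```text
clock: 5.93
position: [0.4962, 0.1549, 0.1952]
ee_rot: [-3.138, 0.144, -0.0]
force: [-0.8, 0.5, -2.3]
width: 0.32
gripper_force: 45.0
```

Request:
play_rows(increments="0 0 0 0 -1;0 0 0 0 -1")

```text
clock: 6.1
position: [0.4964, 0.1544, 0.1952]
ee_rot: [-3.138, 0.141, 0.0]
force: [0.8, -1.6, -1.0]
width: 0.323
gripper_force: 45.0
```

```bash
cat > k.py <<'E'
from g import *
def line(P,lo,hi):
    T=P[(P[:,2]>lo)&(P[:,2]<hi)]; return T
for n in("wrist","side","scene"):
    im=vision.get_image(n); save(im,"k_"+n)
    for q in("white_top","blue_top","red_mid"):
        o=cut_out(q,im)
        if not o: print(n,q,"none"); continue
        P=pts(im,o[0]["mask"])
        if q=="red_mid":
            print(n,q,round(o[0]["confidence"],2),np.percentile(P,[1,50,99],axis=0).round(4).tolist() if len(P) else ""); continue
        T=P[(P[:,2]>.0575)&(P[:,2]<.064)]
        if len(T)<20: print(n,q,"few",len(P)); continue
        # direction of rack from r's known yaw guess -5.2 deg: coordinates along rack axes about target
        a=np.radians(-5.2); ux=np.array([np.cos(a),np.sin(a)]); uy=np.array([-np.sin(a),np.cos(a)])
        e=(T[:,:2]-tgt[:2])*1000; X=e@ux; Y=e@uy
        print(n,q,round(o[0]["confidence"],2),len(T),"x",np.percentile(X,[1,99]).round(1),"y",np.percentile(Y,[2,50,98]).round(1),"z",T[:,2].max().round(4),"slope deg",np.degrees(np.polyfit(X,Y,1)[0]).round(2))
E
python3 k.py
```

```text
clk 6.1 tcp [0.4964 0.1544 0.1952] yaw -5.13 f [ 0.8 -1.6 -1. ] w 0.32347094392343423
tool cm [ 0.28 -8.82  0.  ]
wrist white_top 0.65 1880 x [-44.1  59.4] y [ 9.8 15.8 22.7] z 0.0619 slope deg 0.07
wrist blue_top 0.59 1850 x [-43.2  59.4] y [-21.9 -15.7  -9.1] z 0.0617 slope deg -0.13
wrist red_mid 0.57 [[0.4814, 0.138, 0.1248], [0.5203, 0.1534, 0.2344], [0.5294, 0.17, 0.2365]]
side white_top 0.65 497 x [-57.8  58. ] y [ 8.7 15.5 22. ] z 0.0624 slope deg -0.1
side blue_top none
side red_mid 0.57 [[0.4625, 0.1398, 0.1206], [0.4776, 0.1635, 0.1757], [0.5287, 0.1687, 0.2348]]
scene white_top 0.88 207 x [-35.   60.3] y [ 7.5 14.1 21.1] z 0.0639 slope deg -0.87
scene blue_top 0.55 181 x [-10.6  60.2] y [-25.6 -17.   -9. ] z 0.0638 slope deg -0.16
scene red_mid 0.97 [[0.4684, 0.1342, 0.1237], [0.5212, 0.1392, 0.1773], [0.5317, 0.1628, 0.2364]]
```

The target holds up. White sits at +15.8 mm and blue at -15.7 mm from it, the pads run at yaw -5.2°, and the x ends are symmetric. I'll move over it and descend.

Request:
play_rows(increments="0.1 -2 0 0 -1;0.1 -3 0 0 -1;0.1 -2.5 0 0 -1;0 -1.3 0 0 -1;0 0 0 0 -1", grip_force=55)

```text
clock: 7.12
position: [0.508, 0.244, 0.1946]
ee_rot: [-3.137, 0.139, 0.0]
force: [0.3, 0.5, -1.6]
width: 0.327
gripper_force: 55.0
```

Request:
play_rows(increments="0 0 1.5 0 -1;0 0 2 0 -1;0 0 1.2 0 -1;0 0 0 0 -1;0 0 0 0 -1")

```text
clock: 7.53
position: [0.5083, 0.2389, 0.1474]
ee_rot: [3.137, -0.148, -0.002]
force: [-0.0, 0.1, -1.1]
width: 0.322
gripper_force: 55.0
```

```bash
python3 g.py
python3 - <<'E'
from h import *
im=vision.get_image("side"); f=im["frame"][260:440,140:380]; cv2.imwrite("pics/c1.png",cv2.resize(f,None,fx=3,fy=3)[:600,:800,::-1])
E
```

```text
clk 7.5333 tcp [0.5083 0.2389 0.1474] yaw -5.39 f [-0.   0.1 -1.1] w 0.3224679941547153
tool cm [-0.15 -0.29 -0.  ]
```

View pics/c1.png

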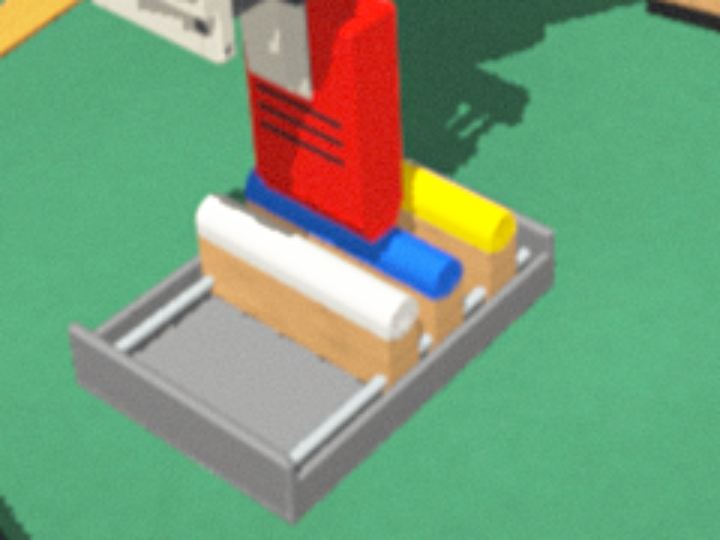

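The crop shows the red foot, ending near (375,238), hanging above the gap between white and blue. The TCP is about 3 mm short in y, so I'll correct that and let it settle.

Request:
play_rows(increments="-0.1 -0.3 0 0 -1;0 0 0 0 -1;0 0 0 0 -1;0 0 0 0 -1")

```text
clock: 7.92
position: [0.508, 0.2434, 0.1482]
ee_rot: [-3.138, 0.146, -0.001]
force: [-0.4, -0.3, -1.4]
width: 0.324
gripper_force: 55.0
```

```bash
python3 k.py | grep -v "red_mid none"
```

```text
clk 7.9167 tcp [0.508  0.2434 0.1482] yaw -5.33 f [-0.4 -0.3 -1.4] w 0.32378565994892233
tool cm [-0.09  0.15 -0.  ]
wrist white_top 0.81 911 x [19.8 59.8] y [10.1 17.  23.1] z 0.0616 slope deg -4.51
wrist blue_top 0.81 1026 x [13.6 59.9] y [-21.9 -16.1  -9. ] z 0.0618 slope deg 4.7
wrist red_mid 0.69 [[0.4934, 0.2273, 0.0845], [0.532, 0.2424, 0.1875], [0.541, 0.2584, 0.1891]]
side white_top 0.82 493 x [-58.3  56.9] y [ 9.4 16.  21.9] z 0.0622 slope deg -0.13
side blue_top 0.96 186 x [-59.3  29.5] y [-22.8 -15.   10. ] z 0.0621 slope deg 18.71
side red_mid 0.91 [[0.4723, 0.231, 0.0769], [0.4843, 0.255, 0.1316], [0.5354, 0.2601, 0.188]]
scene white_top 0.73 108 x [-56.7  61.9] y [-11.2  12.6  22.4] z 0.064 slope deg 5.39
scene blue_top 0.75 280 x [-55.9  60.3] y [-25.  -17.3  -9.2] z 0.0638 slope deg -0.4
scene red_mid 0.87 [[0.4775, 0.2246, 0.078], [0.5298, 0.2297, 0.1291], [0.5416, 0.2538, 0.1897]]
```

Red is centred within about 1.5 mm, slightly towards the white pad, which has more room to slide. Pushing down now.

Request:
play_rows(increments="0 0 0.8 0 -1;0 0 0.8 0 -1;0 0 0.8 0 -1;0 0 0.8 0 -1;0 0 0 0 -1")

```text
clock: 8.93
position: [0.5069, 0.2429, 0.1136]
ee_rot: [3.137, -0.146, -0.004]
force: [-0.1, 0.6, -1.1]
width: 0.327
gripper_force: 55.0
```

Request:
play_rows(increments="0 0 0.7 0 -1;0 0 0.7 0 -1;0 0 0.7 0 -1;0 0 0.4 0 -1;0 0 0 0 -1")

```text
clock: 9.35
position: [0.5072, 0.2431, 0.0895]
ee_rot: [3.138, -0.146, -0.002]
force: [0.1, -0.9, -1.9]
width: 0.323
gripper_force: 55.0
```

```bash
cat > c.py <<'E'
from k import *
import sys
f=vision.get_image("side"); print("tilt/top")
o=cut_out("red_mid",f)
cv2.imwrite(f"pics/{sys.argv[1]}.png",cv2.resize(f["frame"][240:440,140:380],None,fx=3,fy=3)[:,:,::-1])
E
python3 c.py c2
```

```text
clk 9.35 tcp [0.5072 0.2431 0.0895] yaw -5.33 f [ 0.1 -0.9 -1.9] w 0.3227232263446554
tool cm [-0.01  0.11  0.  ]
wrist white_top 0.6 2427 x [-0.2 60. ] y [20.6 27.3 33.4] z 0.062 slope deg -2.41
wrist blue_top 0.75 2439 x [-0.7 59.9] y [-29.8 -23.7 -16.9] z 0.0618 slope deg 2.35
wrist red_mid 0.88 [[0.4929, 0.2271, 0.0276], [0.5316, 0.2421, 0.1287], [0.5402, 0.2578, 0.1304]]
side white_top 0.75 493 x [-58.2  58.4] y [19.7 26.3 32.3] z 0.0626 slope deg -0.6
side blue_top 0.59 153 x [-59.2 -22.6] y [-30.9 -24.4 -17.6] z 0.061 slope deg -1.65
side red_mid 0.91 [[0.4724, 0.2293, 0.0307], [0.4808, 0.2545, 0.0867], [0.5372, 0.2642, 0.1318]]
scene white_top 0.56 82 x [27.  61.2] y [17.8 24.9 33.5] z 0.0638 slope deg -3.04
scene blue_top 0.98 281 x [-55.7  60.8] y [-48.1 -25.  -17. ] z 0.064 slope deg 0.32
scene red_mid 0.56 [[0.4985, 0.2242, 0.0332], [0.536, 0.2299, 0.0899], [0.5419, 0.2542, 0.1331]]
tilt/top
```

View pics/c2.png

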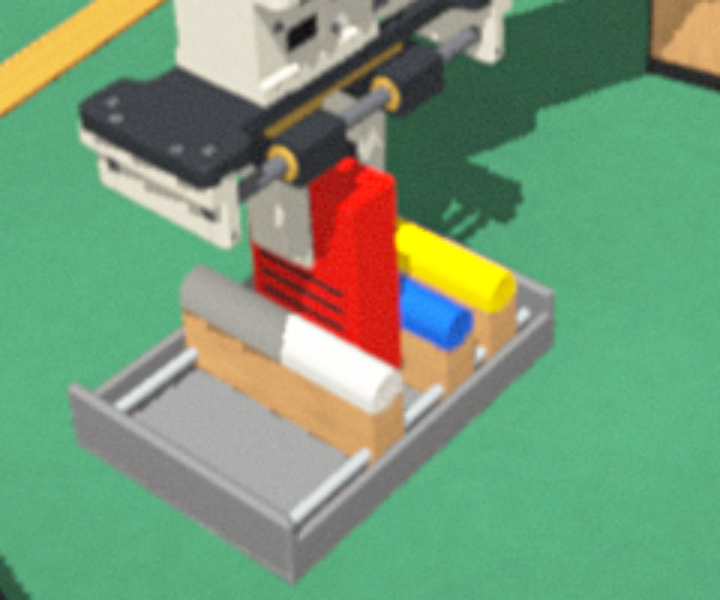

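The crop shows red seated between the white pad (lower left) and the blue one (430,310), upright, with the pads spread to ±25 mm. The top is at 0.130 m and home is 0.123 m, so I'll push the last ~7 mm and watch the force.

Request:
play_rows(increments="0 0 0.3 0 -1;0 0 0.2 0 -1;0 0 0.1 0 -1;0 0 0 0 -1;0 0 0 0 -1")

```text
clock: 10.47
position: [0.5077, 0.2433, 0.0846]
ee_rot: [3.138, -0.146, -0.0]
force: [0.7, 0.0, -2.0]
width: 0.324
gripper_force: 55.0
```

Request:
play_rows(increments="0 0 0.1 0 -1;0 0 0 0 -1;0 0 0 0 -1")

```text
clock: 10.72
position: [0.5078, 0.2432, 0.0837]
ee_rot: [-3.138, 0.146, -0.0]
force: [-0.1, -0.2, -2.1]
width: 0.323
gripper_force: 55.0
```

Request:
play_rows(increments="0 0 0.1 0 -1;0 0 0 0 -1;0 0 0 0 -1")

```text
clock: 10.97
position: [0.5079, 0.2433, 0.0832]
ee_rot: [-3.138, 0.146, -0.001]
force: [-1.8, -0.7, 5.2]
width: 0.324
gripper_force: 55.0
```

Request:
play_rows(increments="0 0 0.1 0 -1;0 0 0 0 -1;0 0 0 0 -1")

```text
clock: 11.22
position: [0.508, 0.2433, 0.0831]
ee_rot: [-3.138, 0.146, -0.001]
force: [-5.3, -2.4, 16.9]
width: 0.324
gripper_force: 55.0
```

The force rises while z stops at 0.083, so the block is on the floor. I'll relieve the push slightly, open and retreat.

Request:
play_rows(increments="0 0 -0.1 0 -1;0 0 0 0 0.3;0 0 0 0 0.3;0 0 0 0 0.3;0 0 0 0 0.3")

```text
clock: 11.63
position: [0.5078, 0.2433, 0.0825]
ee_rot: [3.138, -0.146, -0.0]
force: [0.4, 0.5, 0.1]
width: 0.566
gripper_force: 0.0
```

Request:
play_rows(increments="0 0 0 0 0.3;0 0 -1 0 0.3;0 0 -3 0 0.3;0 0 -3 0 0.3;0 0 -3 0 0.3")

```text
clock: 12.05
position: [0.5075, 0.2431, 0.1844]
ee_rot: [3.138, -0.146, -0.001]
force: [0.7, 0.2, 0.1]
width: 0.649
gripper_force: 0.0
```

Request:
play_rows(increments="0 0 -3 0 0.3;0 0 -1 0 0.3;0 0 0 0 0.3;0 0 0 0 0.3")

```text
clock: 12.38
position: [0.5078, 0.2432, 0.2231]
ee_rot: [-3.138, 0.146, -0.001]
force: [0.3, 0.6, -1.3]
width: 0.654
gripper_force: 0.0
```

```bash
python3 c.py c3
```

```text
clk 12.3833 tcp [0.5078 0.2432 0.2231] yaw -5.34 f [ 0.3  0.6 -1.3] w 0.6535688126139485
tool cm [-0.07  0.13 -0.  ]
wrist white_top 0.65 1709 x [-56.1  59.1] y [21.1 27.2 33.6] z 0.0627 slope deg -0.17
wrist blue_top 0.87 1723 x [-56.1  59. ] y [-29.6 -23.  -16.9] z 0.062 slope deg -0.01
wrist red_mid 0.58 [[0.4772, 0.2275, 0.0248], [0.5144, 0.2435, 0.1227], [0.5409, 0.2599, 0.1245]]
side white_top 0.86 513 x [-58.   58.4] y [19.8 26.5 32.8] z 0.0621 slope deg -0.47
side blue_top 0.57 150 x [-58.8 -21.2] y [-30.8 -24.5 -17.6] z 0.0622 slope deg -4.2
side red_mid 0.93 [[0.4723, 0.1801, 0.0223], [0.4944, 0.254, 0.0963], [0.5541, 0.2602, 0.124]]
scene white_top 0.52 85 x [26.6 61.6] y [18.  25.7 32.7] z 0.0635 slope deg -1.45
scene blue_top 0.63 285 x [-55.3  60.7] y [-32.8 -25.3 -17.5] z 0.0639 slope deg 0.24
scene red_mid 0.87 [[0.4753, 0.2255, 0.0328], [0.5147, 0.2318, 0.1041], [0.5416, 0.2593, 0.1265]]
tilt/top
```

View pics/c3.png

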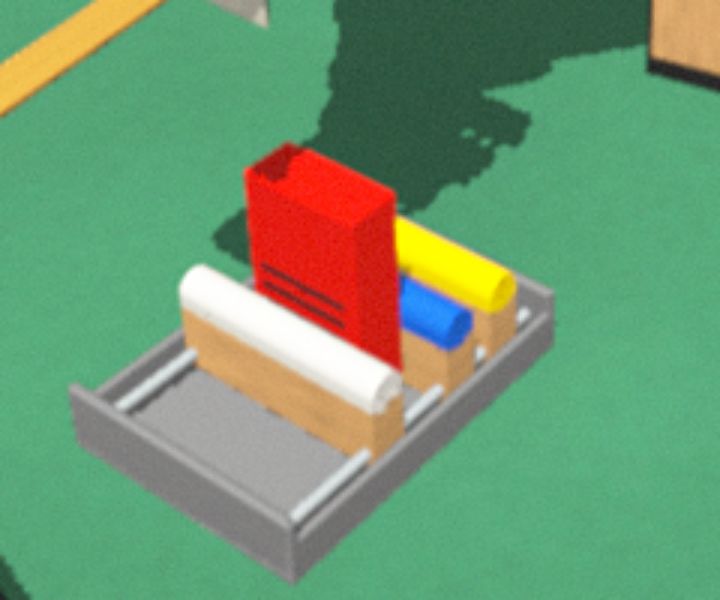

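The crop shows red standing upright at (320,250) between white and blue, lined up with them and released. Its top is at 0.123 m, which is fully home, and the gripper is clear.

```bash
python3 -c "
from cell import job; print(job.sign_off())"
```

```text
the job is handed in; nothing more can be done
None
```

The red sanding block stands upright between the white- and blue-topped pads, lined up with them and down on the rack's floor (its top measured 0.123 m, which is home). It is released with the gripper clear, and the job was handed in at about 12.5 s; sign-off returned no verdict.

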